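Secure the seated fader module and hold the spare one over its bay

ROBOT

A 6-joint arm with a two-finger parallel gripper is mounted at the origin on the work surface. World frame = base frame: x ahead of the robot, y to its left, z up, the work surface at z = 0. Lengths are in mm, angles in degrees, forces in N, time in s.
With the tool pointing down it reaches from about 350 to 850 mm from the base axis. Payload 8.1 kg.
Tool frame: the origin (TCP) lies midway between the tips of the shut fingers; the grasp point (between the pads) lies 19 mm behind it (r.pinch_z is the distance from the TCP to the grasp point, in mm); z points along the fingers, y is the line along which they close (so a half turn about z gives the same grasp; the last joint's range is limited). The gripper opens to 85 mm and grips with 20 to 120 N. Pads are 22 mm wide; open, the fingers measure 114 mm over their backs; the gripper's body (76 mm by 85 mm) begins 54 mm behind the grasp point. The pads swing forward as they close: fully open they stand 13 mm farther back than shut.
Start: joints at [66.096, 7.471, 85.268, -0, 87.261, -4.893], TCP at [195.426, 567.287, 231.292] pointing down, gripper open.
Joint ranges: [-169.43, 169.43], [-51.17, 129.36], [1.28, 143.12], [-76.62, 256.62], [0, 156.53], [-152.29, 152.29]. Speed limits (degrees/s): [136.94, 136.94, 159.86, 180, 180, 180].

INTERFACE

Orientations are given as [roll, pitch, yaw] about the fixed x, y, z axes, in that order (R = Rz(yaw) Ry(pitch) Rx(roll)).
In Python, from bench import sensors, optics, job, r gives the robot as it stands.
- The arm moves only by the tool play_rows, never from a script. Its argument "motion" is a list that holds one entry, the list of rows, each a list of 6 numbers: the shift along the tool's x, y, z in cm, then the turn, a rotation vector about the tool's x, y, z in degrees. In form: [[[x, y, z, ax, ay, az], ...]]. A call has 1 to 5 rows; each row is the pose to reach, as a shift and turn from the pose commanded when the call began, along the tool's axes at that moment; what a row does not reach only later rows make up. A row lasts 1/10 s, in which the tool goes at most 50 mm and 8.59 degrees, less where a joint would pass 70% of its speed; a pose out of reach is approached as far as the arm can. A call with a gripper value outside its range is refused whole. "jaw" is the opening, from 0 (shut) to 1 (fully open), set as the call begins (left out, the last holds). The fingers move at their own pace and stop on an object; "squeeze" is the grip in N (left out, the last holds). Time passes only in rows, so rows that repeat a pose let the fingers close. It gives the time, the measured TCP pose, the force, the opening and the grip force at its end, in the units of the state.
- sensors.sense(): the state, without advancing time (a new reading comes with each control period).
- optics.snapshot(name): name is "scene" or "top" or "wrist"; returns a dict with "pixels" (420x560x3 uint8, red, green, blue), "mtx" (3x3 intrinsics, pixels), "R" (3x3) and "t" (3): a world point X has camera coordinates R X + t; the wrist camera has in their place "T_tool_cam" (4x4, takes a point from camera to tool coordinates, whose origin is the TCP and whose axes are the flange's). Camera axes: x right, y down, z forward; pixel columns grow to the right and rows downward; lengths in mm; the calibration is good to about 2 mm. A picture is of the moment at which its call begins: read the wrist's pose just before it. There is no depth.
- job.hand_in(): hands the job in; it is judged then, once.
The state is a dict: "time": time; "joint_pos": joint angles; "qd": joint speeds; "joint_efforts": joint torques, N m; "tool_pos": TCP position; "tcp_rot": TCP orientation; "ft_force": force on the tool from outside, world axes, zero at the start; "wrist_torque": the same for the moment, N m; "finger_gap": finger opening in mm; "grip_force": force on a finger pad.
Only numpy, scipy, OpenCV 4.12 (cv2) and the standard library are available. Lean on these libraries where they do the work, as an engineer would, in place of code of your own. Each camera call takes 0.05 s, during which the arm holds its last target. There are 200 camera calls.

TASK

On the mixing console, first turn the latch at the front end of the module that is already seated until its tongue lies square across the module's end, so that it cannot lift; leave the latch of the empty bay open. Then pick the spare fader module up from the blue mat by its sides, carry it over the console without knocking it on anything, and hold it level over the empty bay, lined up with the opening and the same way round as its neighbours (fader end towards the robot), with its underside about 2 cm above the opening and touching nothing. Finish while still holding it there, so that a colleague can plug in its ribbon cable, and leave the other faders as they are set and the seated module, mug, screwdriver and headphones where they are.

Things in the scene. Friction and masses are not known exactly. Their poses are not given: they have to be found in the camera images.
- spare_center (a point): centre (half-way up) of the loose spare fader module (all sizes in mm): aluminium box 150 long (x) x 40 wide (y) x 45 high under a white faceplate 190 x 40 x 3, 48 high in all, 0.24 to 0.42 kg, balanced here. Own x along its length: orange fader cap (13 above the plate) in its -x half, keys and blue knob at the +x end. Stands on the mat, -x end roughly towards the robot. Grip across the 40 width
- spare_under (a point): centre of the spare module's underside, 24 below spare_center, same axes
- spare_front (a point): middle of the front (-x, fader) end of the spare module's faceplate, 95 from its middle
- bay_mouth (a point): centre of the empty bay's opening, level with the console's rails, 85 above the desk: a slot 156 long (own x, away from the robot) x 44 wide (y, left), 73 deep, green board on its floor. Two such bays, 88 apart, either side of a middle strip; the other holds the seated module. Above this level rise: faceplates 3, fader caps 16, latch grips 28, the console's end cheeks and rear meter bridge 33
- fitted_center (a point): centre (half-way up) of the seated module, same as the spare, loose but sunk in the left or the right bay, its faceplate resting on the rails. The console turns as a whole (yaw up to 0.15 rad). Its end cheeks are 130 left and 230 right of the middle strip; a gooseneck microphone, up to 235 above the desk, stands at its rear right corner
- latch_left (a joint): turn latch of the left bay, on the front rail, rad: 0 = open, tongue along the rail to the right; 1.57 (end stop) = closed, tongue pointing away from the robot, square across the front end of that bay's module. Closes counter-clockwise seen from above, about a vertical pivot; starts between 0 and 0.3; friction 0.06 N m, stays where it is left
- latch_left_grip (a point): middle of the left latch's black wing grip, on its vertical pivot axis, 19 above the rail and 111 towards the robot from the bay's middle. The grip is a bar 30 long x 10 thick x 18 high, top 28 above the rail, over a steel tongue 10 wide, 5 thick, underside 5 above the rail, reaching 32 from the pivot. Grip and tongue lie along this point's own y (tongue to -y), which turns with the latch
- latch_right (a joint): turn latch of the right bay, the same in every way as latch_left
- latch_right_grip (a point): middle of the right latch's wing grip, like latch_left_grip
- fader_left_cap (a point): centre of the blue fader cap (24 x 12, 10 high) of the live strip left of the left bay; slides along the console's depth; leave it as set
- fader_mid_cap (a point): the same on the strip between the two bays
- fader_right_cap (a point): the same on the strip right of the right bay
- mat: blue service mat 260 x 240, 2 thick, fixed to the desk left of the console; origin at the centre of its underside
- screwdriver: screwdriver, 170 long, lying on the mat to the left of the spare module; leave it alone
- mug: white mug, 76 across, 90 high, left of the console's rear; origin under its centre; leave it alone
- headphones: black headphones lying flat, about 220 x 180, 28 high, right of the console; origin midway between the ear cups, on the desk; leave them alone
Mind the look-alikes: they are no part of the job. Leave any purple look-alike of the part that bears fitted_center alone.

How it is judged (in metres and radians):
On the way, in this order (a step that is already met when the one before it is completed fails the run):
1. the seated module's latch is turned across its end, the spare module still on the mat (((y of fitted_center in the frame of bay_mouth above 0 m and value of joint latch_left above 1.35 rad and value of joint latch_right below 0.6 rad) or (y of fitted_center in the frame of bay_mouth below 0 m and value of joint latch_right above 1.35 rad and value of joint latch_left below 0.6 rad)) and height (world z) of spare_under below 0.02 m), for 0.2 s.
2. the spare module is lifted clear of the mat in the gripper (height (world z) of spare_under above 0.04 m and contact force between spare and the fingers above 1 N), for 0.2 s.
At the end, for the whole second after the job is handed in: Spare held still, touching only the gripper: underside 8-38 mm above the opening's level, centred within 8 mm, aligned and level within 0.08 rad, fader end to the robot. Seated module's latch above 1.35 rad, the other below 0.6, seated module not moved over 6 mm (((y of fitted_center in the frame of bay_mouth above 0 m and value of joint latch_left above 1.35 rad and value of joint latch_right below 0.6 rad) or (y of fitted_center in the frame of bay_mouth below 0 m and value of joint latch_right above 1.35 rad and value of joint latch_left below 0.6 rad)) and horizontal distance between spare_under and bay_mouth below 0.008 m and z of spare_under in the frame of bay_mouth between 0.008 and 0.038 m and angle between the x axis of spare_under and the x axis of bay_mouth, either way round below 0.08 rad and x of spare_front in the frame of bay_mouth below -0.05 m and angle between spare_under's own z axis and vertical below 0.08 rad and contact force between spare and the fingers above 1 N and contact force between spare and console below 0.05 N and contact force between spare and fitted below 0.05 N and linear speed of spare below 0.02 m/s and distance of fitted_center from where it was at the start of the episode below 0.006 m); the arm keeps its last pose, push and grip.
It fails at once if the spare module is knocked against the console or the seated module (over 3 N) (contact force between spare and console above 3 N or contact force between spare and fitted above 3 N).
It fails at once if a set fader of a live strip is moved by more than 6 mm (distance of any of fader_left_cap, fader_mid_cap, fader_right_cap from where it was at the start of the episode above 0.006 m).
It fails at once if the seated module is pulled up or shifted by more than 8 mm (distance of fitted_center from where it was at the start of the episode above 0.008 m).
It fails at once if the mug, screwdriver or headphones are moved by more than 25 mm, or the mug is tipped (distance of any of mug, screwdriver, headphones from where it was at the start of the episode above 0.025 m or angle between mug's own z axis and vertical above 0.4 rad).
It also fails if it takes over 51 s, if anything falls off the work surface, if the arm or the gripper's body presses on something with over 40 N, if the wrist force passes 120 N, or if a joint passes its speed limit or range.

## Working session

There is one attempt and no reset: what is moved stays moved. The work goes in short steps, Python scripts to look and compute and a tool call to move; the robot and the scene stay as the last step left them, time stands still between calls to the robot, and variables do not carry over. Pictures are saved under pics/ and viewed, at most 10 in all, crops included, and the job is handed in when it is done.

Besides the shell and the picture viewer there is one more tool, called after ">>>" as name(argument=value, ...) on one line, values as JSON. play_rows: Moves the arm, as the interface text tells. Its arguments: {"type":"object","properties":{"motion":{"type":"array","items":{"type":"array","items":{"type":"array","items":{"type":"number"}}}},"jaw":{"type":"number"},"squeeze":{"type":"number"}},"required":["motion"]}

```bash
mkdir -p pics; python3 - <<'E'
from bench import sensors, optics, job, r
import cv2, pickle
s=sensors.sense(); print(s['time'],s['tool_pos'],s['tcp_rot'],r.pinch_z)
d={n:optics.snapshot(n) for n in("top","scene")}
pickle.dump(d,open('d.pkl','wb'))
for n in d:
    cv2.imwrite(f'pics/{n}.png',cv2.resize(d[n]['pixels'][:,:,::-1],(800,600),interpolation=cv2.INTER_CUBIC)); print(d[n]['mtx'],d[n]['R'],d[n]['t'])
E
```

```text
0.0 [195.20455724 566.77504841 230.23098244] [-1.79893400e+02 -9.91567053e-03  1.60988887e+02] 18.700000000000003
[[515.85174407   0.         276.16585344]
 [  0.         515.85174407 205.38267233]
 [  0.           0.           1.        ]] [[ 8.96189328e-02 -9.95976124e-01 -8.45869367e-05]
 [-9.68345696e-01 -8.71128527e-02 -2.33918712e-01]
 [ 2.32970084e-01  2.10454548e-02 -9.72256154e-01]] [ -58.95156098  466.65377276 1477.5067614 ]
[[461.9250038    0.         271.31723007]
 [  0.         461.9250038  216.59650845]
 [  0.           0.           1.        ]] [[-0.86321174  0.50440028 -0.0211154 ]
 [ 0.36107978  0.58762596 -0.72409745]
 [-0.352827   -0.63267376 -0.68937437]] [ 402.74100135  -53.58082344 1441.55970473]
```

View pics/top.png

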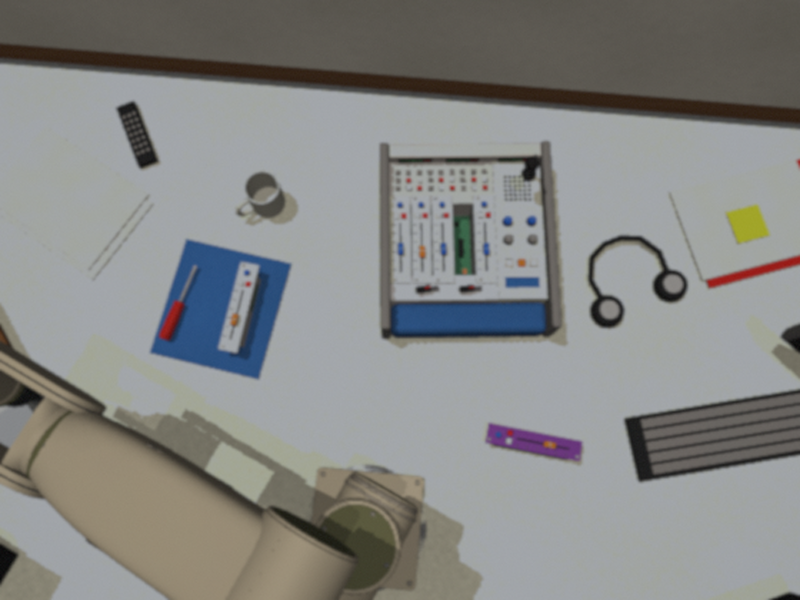

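View pics/scene.png

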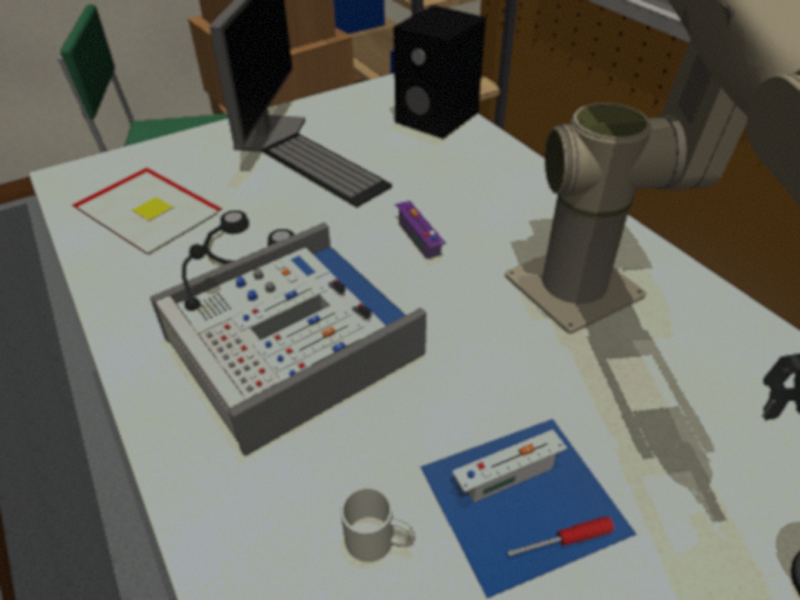

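The top view shows the seated module (orange cap) in the left bay at (422,240) and the empty right bay with its green board at (464,240). The latches are at (427,288) and (470,288), and the spare is on the mat at (238,308). The scene view agrees. Next I'll turn these into rough positions.

```bash
cat > h.py <<'E'
import numpy as np, cv2, pickle
from scipy.spatial.transform import Rotation as Ro
def ray(d,uv,z,scale=1.0):
    """pixels -> world points on plane z; d has mtx,R,t"""
    uv=np.atleast_2d(np.asarray(uv,float))/scale
    c=-d['R'].T@d['t']
    v=(np.linalg.inv(d['mtx'])@np.c_[uv,np.ones(len(uv))].T).T@d['R']
    return c+v*((z-c[2])/v[:,2])[:,None]
def wrist():
    from bench import sensors,optics
    s=sensors.sense(); d=optics.snapshot('wrist')
    T=np.eye(4);T[:3,:3]=Ro.from_euler('xyz',s['tcp_rot'],degrees=True).as_matrix();T[:3,3]=s['tool_pos']
    W=np.linalg.inv(T@d['T_tool_cam']); d['R']=W[:3,:3];d['t']=W[:3,3];d['T']=T
    return d,s
def mask(d,name):
    h=cv2.cvtColor(d['pixels'],cv2.COLOR_RGB2HSV).astype(int);H,S,V=h[...,0],h[...,1],h[...,2]
    m={'blue':(abs(H-110)<14)&(S>140)&(V>50),'orange':(H>5)&(H<22)&(S>140)&(V>110),'green':(H>50)&(H<90)&(S>80),
       'dark':(V<55)&(S<120),'white':(S<60)&(V>130)}[name]
    return m.astype(np.uint8)
def blobs(m,amin=8):
    cs,_=cv2.findContours(m,cv2.RETR_EXTERNAL,cv2.CHAIN_APPROX_NONE)
    return [c for c in cs if cv2.contourArea(c)>=amin]
E
python3 - <<'E'
from h import *
np.set_printoptions(precision=1,suppress=True)
d=pickle.load(open('d.pkl','rb'))['top']; s=1/0.7
s=800/560
for n,p,z in[('latchL',(427,288),105),('latchR',(470,288),105),('bay',(464,240),85),('seated',(422,232),88),('spare',(238,308),50),
 ('spf',(230,352),50),('spr',(248,263),50),('orange',(235,320),62),('mug',(262,183),90),('mic',(530,168),235),('ckL',(384,145),118),('ckLf',(386,335),118),('ckR',(546,145),118),('ckRf',(556,332),118)]:
    print(n,ray(d,p,z,s)[0])
w,st=wrist(); print(w['T_tool_cam'],w['mtx'][0])
for n in('orange','green'):
    for c in blobs(mask(d,n),5): print(n,cv2.minAreaRect(c))
E
```

```text
latchL [475.2 -82.1 105. ]
latchR [ 482.9 -168.4  105. ]
bay [ 589.4 -150.9   85. ]
seated [597.9 -62.7  88. ]
spare [411.1 304.3  50. ]
spf [318.2 307.8  50. ]
spr [509.3 296.8  50. ]
orange [383.2 304.1  62. ]
mug [675.1 282.   90. ]
mic [ 695.2 -256.1  235. ]
ckL [771.4  32.3 118. ]
ckLf [369.8  -9.1 118. ]
ckR [ 801.8 -305.5  118. ]
ckRf [ 405.7 -341.7  118. ]
[[   0.    -1.    -0.3   80.5]
 [   1.     0.    -0.    -0.4]
 [   0.    -0.3    1.  -142. ]
 [   0.     0.     0.     1. ]] [336.3   0.  278.7]
orange ((364.5, 183.5), (3.0, 3.0), 90.0)
orange ((295.0, 177.5), (3.0, 2.0), 90.0)
green ((323.4423828125, 171.00221252441406), (38.31782150268555, 9.800447463989258), 87.79740142822266)
```

```bash
cat >> h.py <<'E'
def plan(target,yaw,st=None,tilt=None):
    """print the row (cm, deg) from the present pose to target at tool-down yaw, split into calls"""
    from bench import sensors
    s=st or sensors.sense()
    p=np.array(s['tool_pos'],float);R=Ro.from_euler('xyz',s['tcp_rot'],degrees=True)
    G=Ro.from_euler('xyz',[180,0,yaw],degrees=True)
    rv=(R.inv()*G).as_rotvec(degrees=True);dp=np.array(target)-p
    n=int(max(1,np.ceil(np.linalg.norm(dp)/235),np.ceil(np.linalg.norm(rv)/42)))
    print('t',s['time'],'n',n)
    for i in range(n):
        print(np.round(np.r_[R.inv().apply(dp/n)/10,rv/n],2).tolist())
        R=R*Ro.from_rotvec(rv/n,degrees=True)
E
python3 -c "
from h import *
plan([470,-80,260],97)"
```

```text
t 0.15 n 3
[-15.68, -17.4, -0.96, -0.03, 0.01, 21.33]
[-20.94, -10.51, -0.97, -0.03, 0.01, 21.33]
[-23.33, -2.17, -0.98, -0.03, 0.01, 21.33]
```

>>> play_rows(motion=[[[-15.7,-17.4,-1,0,0,21.3],[-15.7,-17.4,-1,0,0,21.3],[-15.7,-17.4,-1,0,0,21.3],[-15.7,-17.4,-1,0,0,21.3],[-15.7,-17.4,-1,0,0,21.3]]], jaw=0.45, squeeze=30)

```text
time: 0.65
tool_pos: [287.7, 349.1, 241.1]
tcp_rot: [-180.0, 0.0, 139.6]
ft_force: [1.3, 0.3, -1.1]
finger_gap: 38.4
grip_force: 0.0
```

>>> play_rows(motion=[[[-20.9,-10.5,-1,0,0,21.3],[-20.9,-10.5,-1,0,0,21.3],[-20.9,-10.5,-1,0,0,21.3],[-20.9,-10.5,-1,0,0,21.3],[-20.9,-10.5,-1,0,0,21.3]]])

```text
time: 1.15
tool_pos: [379.2, 133.7, 251.4]
tcp_rot: [180.0, 0.0, 118.3]
ft_force: [0.1, 0.3, 0.3]
finger_gap: 38.3
grip_force: 0.0
```

>>> play_rows(motion=[[[-23.3,-2.2,-1,0,0,21.3],[-23.3,-2.2,-1,0,0,21.3],[-23.3,-2.2,-1,0,0,21.3],[-23.3,-2.2,-1,0,0,21.3],[-23.3,-2.2,-1,0,0,21.3]]])

```text
time: 1.65
tool_pos: [470.5, -82.2, 261.2]
tcp_rot: [-180.0, 0.0, 97.0]
ft_force: [0.7, -0.0, 0.7]
finger_gap: 38.3
grip_force: 0.0
```

Batched calls run in order. Now a close look from the wrist camera.

```bash
python3 - <<'E'
from h import *
w,s=wrist(); pickle.dump((w,s),open('w1.pkl','wb'))
cv2.imwrite('pics/w1.png',cv2.resize(w['pixels'][:,:,::-1],(800,600),interpolation=cv2.INTER_CUBIC))
print(s['tool_pos'],s['tcp_rot'])
for c in blobs(mask(w,'dark'),60): print('dark',cv2.minAreaRect(c))
E
```

```text
[470.49770449 -82.17508797 261.1593565 ] [-1.79996482e+02  3.03081504e-02  9.69708902e+01]
dark ((279.5, 339.5), (159.0, 559.0), 90.0)
dark ((282.65350341796875, 265.0346374511719), (24.676923751831055, 8.65682315826416), 84.2894058227539)
dark ((551.5, 278.0), (62.0, 15.0), 90.0)
dark ((284.40771484375, 178.7615203857422), (25.675189971923828, 8.558396339416504), 82.87498474121094)
```

View pics/w1.png

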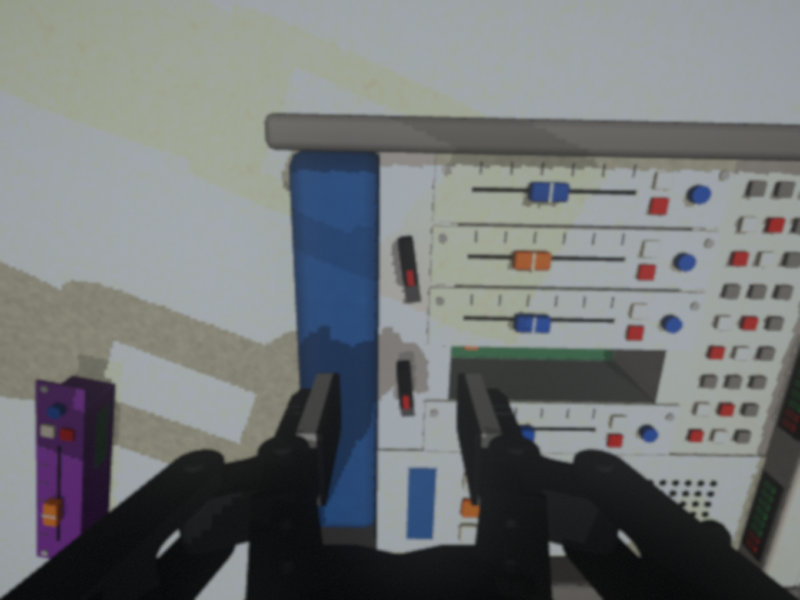

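The wrist view shows both latches nearly open. The left grip is at about (407,262) and the right one at (405,387), each with a red mark at its tongue end. The empty bay is at (450–665, 347–402). Next I'll measure the left grip.

```bash
python3 - <<'E'
from h import *
np.set_printoptions(precision=1,suppress=True)
w,s=pickle.load(open('w1.pkl','rb'))
m=mask(w,'dark')
h=cv2.cvtColor(w['pixels'],cv2.COLOR_RGB2HSV).astype(int)
red=(((h[...,0]<8)|(h[...,0]>172))&(h[...,1]>120)).astype(np.uint8)
for n,(x0,x1,y0,y1) in {'L':(272,298,160,208),'R':(272,298,245,292)}.items():
    q=np.zeros_like(m);q[y0:y1,x0:x1]=1
    mm=cv2.morphologyEx((m|red)*q,cv2.MORPH_CLOSE,np.ones((3,3)))
    c=max(blobs(mm),key=cv2.contourArea)
    P=ray(w,cv2.boxPoints(cv2.minAreaRect(c)),113); ctr=P.mean(0)
    a,b=P[1]-P[0],P[2]-P[1]; v=a if np.linalg.norm(a)>np.linalg.norm(b) else b
    print(n,ctr,np.linalg.norm(a),np.linalg.norm(b),np.degrees(np.arctan2(v[1],v[0]))%180)
    rc=np.argwhere(red*q)[:,::-1].mean(0); print('red',ray(w,rc,113))
# cheek edge direction and plates
pts=[(452,347),(665,350),(660,402),(452,400)]
print(ray(w,pts,88,800/560))
print('seated plate',ray(w,[(433,227),(718,240),(712,300),(430,288)],88,800/560))
E
```

```text
L [474.2 -71.6 113. ] 7.446770532317987 30.353001150443895 104.488600312816
red [[477.1 -81.4 113. ]]
R [ 483.3 -156.4  113. ] 8.208242148277854 34.97895283861918 102.56051438257224
red [[ 485.4 -168.8  113. ]]
[[ 515.2 -135.8   88. ]
 [ 666.7 -119.6   88. ]
 [ 675.3 -160.9   88. ]
 [ 521.9 -178.    88. ]]
seated plate [[489.4 -52.5  88. ]
 [678.2 -38.1  88. ]
 [687.8 -79.1  88. ]
 [493.4 -94.2  88. ]]
```

```bash
python3 -c "
from h import *
plan([475,-72,96],105)"
```

```text
t 1.7 n 1
[1.35, 0.5, 16.51, -0.01, 0.17, -8.12]
```

>>> play_rows(motion=[[[1.0,0.6,4,0,0,-8],[1.0,0.6,8,0,0,-8],[1.0,0.6,12,0,0,-8],[1.0,0.6,14.5,0,0,-8],[1.0,0.6,16.5,0,0,-8]]])

```text
time: 2.2
tool_pos: [473.2, -67.9, 93.7]
tcp_rot: [-179.8, -0.1, 105.1]
ft_force: [0.1, -0.7, 0.1]
finger_gap: 38.5
grip_force: 0.0
```

>>> play_rows(motion=[[[0,0,0,0,0,0],[0,0,0,0,0,0],[0,0,0,0,0,0],[0,0,0,0,0,0]]], jaw=0.05, squeeze=25)

```text
time: 2.6
tool_pos: [474.3, -68.3, 96.6]
tcp_rot: [-180.0, -0.0, 105.1]
ft_force: [-4.0, -0.5, -5.0]
finger_gap: 8.9
grip_force: 29.5
```

>>> play_rows(motion=[[[0,-0.05,0,0,0,-8],[-0.02,-0.1,0,0,0,-16],[-0.03,-0.15,0,0,0,-24],[-0.06,-0.2,0,0,0,-32],[-0.09,-0.24,0,0,0,-40]]])

```text
time: 3.1
tool_pos: [471.8, -70.1, 96.6]
tcp_rot: [-179.9, -0.1, 145.4]
ft_force: [-6.9, -1.7, -2.0]
finger_gap: 8.9
grip_force: 29.8
```

>>> play_rows(motion=[[[0,-0.05,0,0,0,-8],[-0.02,-0.1,0,0,0,-16],[-0.03,-0.15,0,0,0,-24],[-0.06,-0.2,0,0,0,-32],[-0.09,-0.24,0,0,0,-40]]])

```text
time: 3.6
tool_pos: [471.0, -73.0, 96.6]
tcp_rot: [-180.0, -0.1, -174.6]
ft_force: [-7.6, -2.6, -1.7]
finger_gap: 9.3
grip_force: 29.9
```

>>> play_rows(motion=[[[0,0,0,0,0,0],[0,0,0,0,0,0],[0,0,-3,0,0,0],[0,0,-7,0,0,0],[0,0,-11,0,0,0]]], jaw=0.45)

```text
time: 4.1
tool_pos: [472.4, -72.3, 208.4]
tcp_rot: [-180.0, 0.1, -175.1]
ft_force: [1.2, -0.0, -0.8]
finger_gap: 38.5
grip_force: 0.0
```

>>> play_rows(motion=[[[-4,-2,-5,0,0,0],[-7,-4,-9,0,0,0],[-7,-4,-9,0,0,0],[-7,-4,-9,0,0,0]]], jaw=1)

```text
time: 4.5
tool_pos: [548.4, -107.2, 300.7]
tcp_rot: [-179.8, 0.4, -175.1]
ft_force: [0.7, 1.0, -0.7]
finger_gap: 85.1
grip_force: 0.0
```

```bash
python3 - <<'E'
from h import *
w,s=wrist(); pickle.dump((w,s),open('w2.pkl','wb'))
cv2.imwrite('pics/w2.png',cv2.resize(w['pixels'][:,:,::-1],(800,600),interpolation=cv2.INTER_CUBIC))
print(s['tool_pos'],s['tcp_rot'],s['joint_pos'])
E
```

```text
[ 548.39923727 -107.1530268   300.71585665] [-179.84040138    0.43119931 -175.07375529] [-1.63181555e+01 -4.51403749e-01  8.63317112e+01  7.50434588e-03
  9.36599666e+01 -1.11243291e+02]
```

View pics/w2.png

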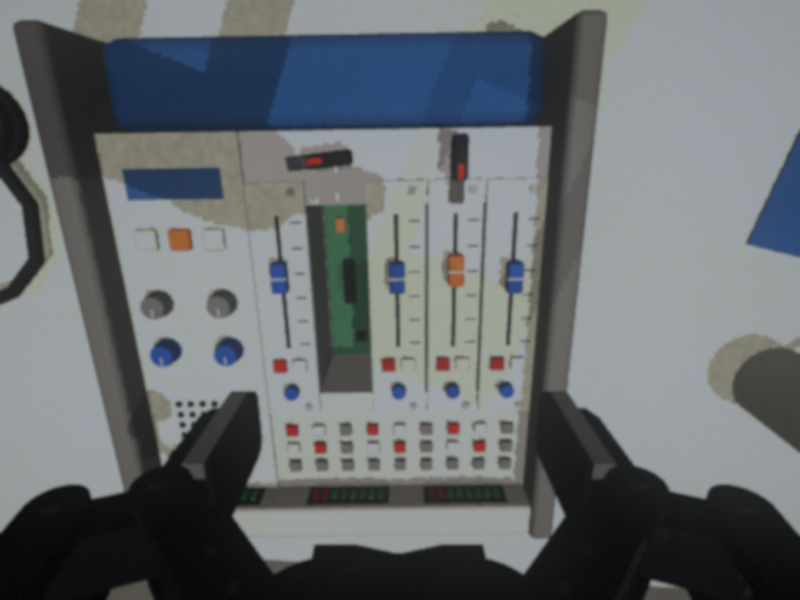

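The left latch's tongue now points at the module, square across its end (460,190). The right latch is still open, at (320,160). The empty slot's corners are (307,206), (365,206), (372,391) and (320,391).

```bash
python3 - <<'E'
from h import *
np.set_printoptions(precision=1,suppress=True)
w2,s2=wrist(); print(s2['tool_pos'],s2['tcp_rot'])
w,s=pickle.load(open('w2.pkl','rb'))
for W in(w,w2):
  for z in(85,88):
    P=ray(W,[(307,206),(365,206),(372,391),(320,391)],z,800/560); e=(P[2]+P[3]-P[0]-P[1])/2
    print(z,P.mean(0)[:2],np.linalg.norm(P[0]-P[1]),np.linalg.norm(e),np.degrees(np.arctan2(e[1],e[0])))
  t=ray(W,[(397,278),(515,278),(279,278)],98,800/560); print(t)
  g=ray(W,[(459,134+22),(320,159)],113,800/560); print('grips',g)
# spare from the top view
d=pickle.load(open('d.pkl','rb'))['top']
m=mask(d,'white'); b=mask(d,'blue')
q=np.zeros_like(m); q[182:250,150:184]=1
c=max(blobs(cv2.morphologyEx(m*q,cv2.MORPH_CLOSE,np.ones((3,3)))),key=cv2.contourArea)
print(cv2.minAreaRect(c)); P=ray(d,cv2.boxPoints(cv2.minAreaRect(c)),50);print(P,P.mean(0))
plan([330,303,300],177)
E
```

```text
[ 546.7 -106.4  298.1] [-179.9    0.2 -175. ]
85 [ 594. -149.] 42.69762791837883 153.3724520220984 5.704796796562419
88 [ 593.  -148.7] 42.33894126740452 152.08402796086733 5.7047967965624276
[[ 564.9 -107.4   98. ]
 [ 557.3  -20.    98. ]
 [ 572.6 -194.9   98. ]]
grips [[ 474.3  -74.3  113. ]
 [ 484.1 -165.1  113. ]]
85 [ 590.4 -147.6] 42.38581530264766 151.95722245618467 5.77134720388285
88 [ 589.4 -147.3] 42.027459163089524 150.67248124668905 5.771347203882858
[[ 561.7 -106.4   98. ]
 [ 554.1  -19.7   98. ]
 [ 569.3 -193.2   98. ]]
grips [[ 471.8  -73.6  113. ]
 [ 481.5 -163.8  113. ]]
((166.49871826171875, 214.60491943359375), (13.58994197845459, 63.623321533203125), 14.743562698364258)
[[323.9 335.7  50. ]
 [514.  314.4  50. ]
 [506.8 273.5  50. ]
 [317.2 295.9  50. ]] [415.5 304.9  50. ]
t 4.6 n 2
[8.95, 21.3, -0.19, 0.0, 0.02, 4.0]
[10.41, 20.63, -0.19, 0.0, 0.02, 4.0]
```

```bash
python3 -c "
from h import *
plan([425,305,240],173.5)"
```

```text
t 4.6 n 2
[4.21, 20.99, 2.81, 0.0, 0.02, 5.75]
[6.29, 20.46, 2.81, 0.0, 0.02, 5.75]
```

>>> play_rows(motion=[[[1,4.2,0,0,0,2],[2,8.5,0.5,0,0,4],[3,13,1,0,0,5.8],[4,17,2,0,0,5.8],[4.2,21,2.8,0,0,5.8]]])

```text
time: 5.1
tool_pos: [482.1, 101.1, 266.3]
tcp_rot: [-180.0, -0.1, 179.2]
ft_force: [0.8, -0.7, 0.9]
finger_gap: 85.2
grip_force: 0.0
```

>>> play_rows(motion=[[[1.3,4.1,0.6,0,0,2],[2.6,8.2,1.2,0,0,4],[3.8,12.3,1.8,0,0,5.7],[5,16.4,2.4,0,0,5.7],[6.3,20.5,2.8,0,0,5.7]]])

```text
time: 5.6
tool_pos: [421.8, 306.1, 238.1]
tcp_rot: [-179.9, -0.1, 173.5]
ft_force: [0.6, 0.4, 0.0]
finger_gap: 85.4
grip_force: 0.0
```

>>> play_rows(motion=[[[0,0,0,0,0,0],[0,0,0,0,0,0]]])

```text
time: 5.8
tool_pos: [422.4, 305.5, 238.6]
tcp_rot: [-179.9, -0.1, 173.7]
ft_force: [-0.2, 0.3, -0.1]
finger_gap: 85.5
grip_force: 0.0
```

```bash
python3 - <<'E'
from h import *
w,s=wrist(); pickle.dump((w,s),open('w3.pkl','wb'))
cv2.imwrite('pics/w3.png',cv2.resize(w['pixels'][:,:,::-1],(800,600),interpolation=cv2.INTER_CUBIC))
print(s['tool_pos'],s['tcp_rot'],s['time'])
m=mask(w,'white')
for c in blobs(m,1500):
    P=ray(w,cv2.boxPoints(cv2.minAreaRect(c)),50);print(P,P.mean(0))
for c in blobs(mask(w,'orange'),20): print('or',ray(w,cv2.minAreaRect(c)[0],63))
E
```

```text
[422.44128126 305.45583832 238.57511203] [-1.79897309e+02 -1.23074167e-01  1.73714159e+02] 5.8
[[319.84211381 296.03039752  50.        ]
 [324.04996227 334.27176866  50.        ]
 [512.11004519 317.1559979   50.        ]
 [507.15879052 271.64481697  50.        ]] [415.79022795 304.77574526  50.        ]
[[413.10998877 -64.16856237  50.        ]
 [266.44474202 123.98169299  50.        ]
 [590.99802177 462.21962821  50.        ]
 [868.32678013 285.874586    50.        ]] [534.71988317 201.97683621  50.        ]
[[241.71780855 150.0711783   50.        ]
 [287.15927652 561.53230237  50.        ]
 [693.77204492 620.02235321  50.        ]
 [630.43948581  32.61886425  50.        ]] [463.27215395 341.06117453  50.        ]
[[266.29455029  32.03664967  50.        ]
 [224.67854944 100.09007133  50.        ]
 [300.67422354 163.55354273  50.        ]
 [349.91253074  93.83475148  50.        ]] [285.3899635  97.3787538  50.       ]
or [[392.73804017 307.38132143  63.        ]]
or [[379.29902022 308.86705618  63.        ]]
```

View pics/w3.png

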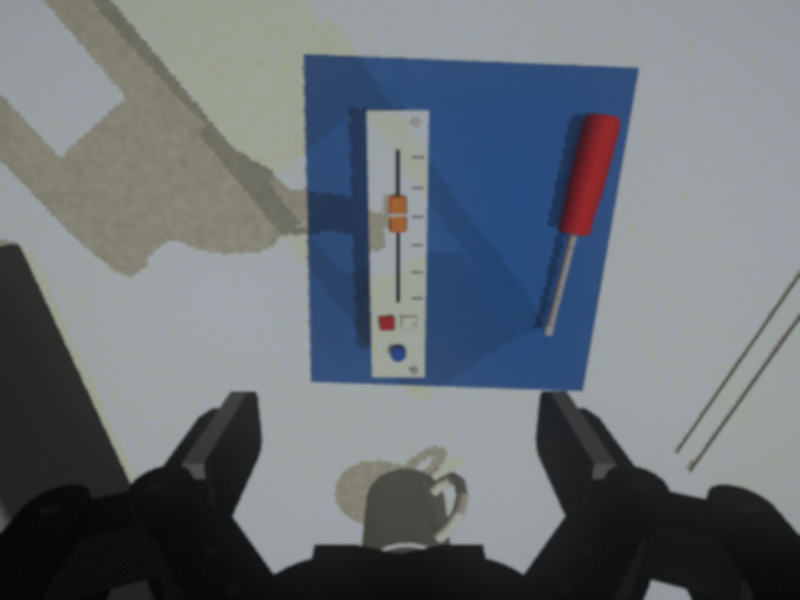

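```bash
python3 -c "
from h import *
plan([416,305,15],173.7)"
```

```text
t 5.85 n 1
[0.69, -0.01, 22.41, -0.09, -0.08, -0.08]
```

>>> play_rows(motion=[[[0.7,0,4.5,0,0,0],[0.7,0,9,0,0,0],[0.7,0,13.5,0,0,0],[0.7,0,17.5,0,0,0],[0.7,0,20,0,0,0]]])

```text
time: 6.35
tool_pos: [415.7, 303.1, 36.6]
tcp_rot: [-179.8, -0.2, 173.4]
ft_force: [0.5, -0.6, -0.7]
finger_gap: 85.5
grip_force: 0.0
```

>>> play_rows(motion=[[[0,0,1.4,0,0,0],[0,0,2.4,0,0,0],[0,0,2.4,0,0,0]]])

```text
time: 6.65
tool_pos: [417.4, 305.2, 15.8]
tcp_rot: [-180.0, -0.0, 173.5]
ft_force: [0.6, -0.3, -0.5]
finger_gap: 85.3
grip_force: 0.0
```

>>> play_rows(motion=[[[0,0,0,0,0,0],[0,0,0,0,0,0],[0,0,0,0,0,0],[0,0,0,0,0,0],[0,0,0,0,0,0]]], jaw=0.3, squeeze=50)

```text
time: 7.15
tool_pos: [418.4, 306.5, 17.7]
tcp_rot: [179.9, 0.1, 173.6]
ft_force: [-0.6, -0.1, 6.9]
finger_gap: 39.4
grip_force: 51.9
```

>>> play_rows(motion=[[[0,0,-1,0,0,0],[0,0,-2.5,0,0,0],[0,0,-4.5,0,0,0],[0,0,-7,0,0,0],[0,0,-9.5,0,0,0]]])

```text
time: 7.65
tool_pos: [417.2, 305.9, 113.0]
tcp_rot: [180.0, -0.0, 173.6]
ft_force: [0.4, 0.3, -3.1]
finger_gap: 39.2
grip_force: 51.1
```

>>> play_rows(motion=[[[0,0,-2.5,0,0,0],[0,0,-5,0,0,0],[0,0,-7,0,0,0],[0,0,-8.5,0,0,0],[0,0,-9,0,0,0]]])

```text
time: 8.15
tool_pos: [418.2, 306.5, 204.0]
tcp_rot: [179.9, 0.2, 173.6]
ft_force: [-0.2, -0.1, -2.6]
finger_gap: 39.4
grip_force: 51.2
```

```bash
python3 - <<'E'
from h import *
w,s=wrist(); pickle.dump((w,s),open('w4.pkl','wb'))
cv2.imwrite('pics/w4.png',cv2.resize(w['pixels'][:,:,::-1],(800,600),interpolation=cv2.INTER_CUBIC))
print(s['tool_pos'],s['tcp_rot'],s['finger_gap'],s['grip_force'])
plan([594,-149,200],185.75)
E
```

```text
[418.22432285 306.49388355 203.96488769] [1.79879199e+02 1.57366826e-01 1.73593912e+02] 39.40639381592829 51.198876947164536
t 8.2 n 3
[-7.52, -14.43, 0.11, 0.03, 0.05, -4.05]
[-6.48, -14.93, 0.11, 0.03, 0.05, -4.05]
[-5.41, -15.35, 0.11, 0.03, 0.05, -4.05]
```

View pics/w4.png

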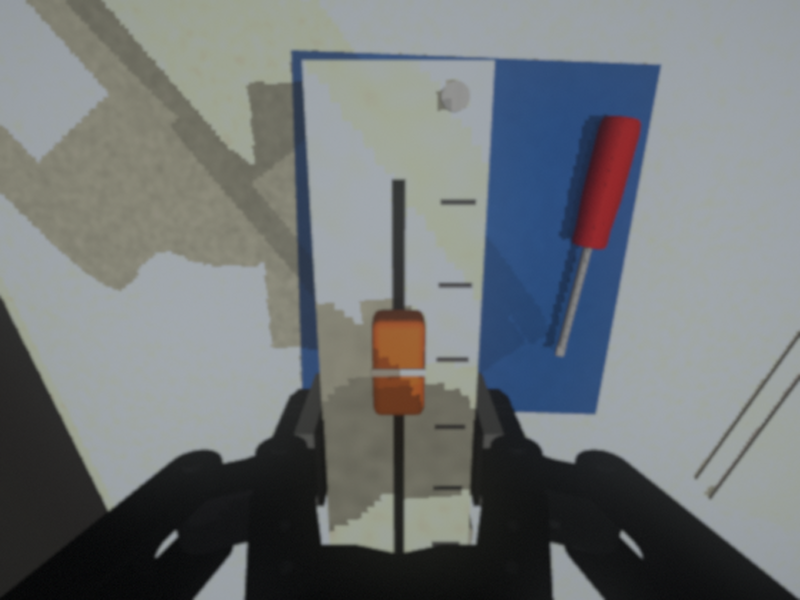

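The module hangs straight in the grip. Its front-edge corners are at (302,60) and (495,60), and the sides run to about (328,540) and (472,540). Next I'll work out its pose in the tool frame.

```bash
python3 - <<'E'
from h import *
np.set_printoptions(precision=1,suppress=True)
w,s=pickle.load(open('w4.pkl','rb'))
M=np.linalg.inv(w['T_tool_cam']); W={'mtx':w['mtx'],'R':M[:3,:3],'t':M[:3,3]}
for z in(-31,-34,-37):
    P=ray(W,[(302,60),(495,60),(472,540),(328,540)],z,800/560); print(z,P[:,:2].tolist(),np.linalg.norm(P[0]-P[1]),np.linalg.norm(P[2]-P[3]))
    a=(P[0]+P[1])/2-(P[2]+P[3])/2; print('yaw',np.degrees(np.arctan2(a[1],a[0])))
E
```

```text
-31 [[97.01176836314676, -20.387628480880355], [97.01962994540176, 19.92215835458337], [-29.135807141367565, 21.198579288704895], [-29.160922509849243, -20.67169684537102]] 40.30978760208245 41.870283666647175
yaw -0.22533088703194254
-34 [[96.56806241773413, -19.843724180707742], [96.57571154288027, 19.376701697597202], [-26.170409383111945, 20.618627705307738], [-26.194846015634027, -20.12011567539249]] 39.22042662420601 40.73875070970581
yaw -0.2253308870319434
-37 [[96.12435647232151, -19.299819880535132], [96.13179314035878, 18.831245040611037], [-23.205011624856326, 20.03867612191058], [-23.228769521418812, -19.56853450541396]] 38.131065646329574 39.60721775276445
yaw -0.22533088703194434
```

>>> play_rows(motion=[[[-1,-2,0,0,0,-0.8],[-2.5,-5,0,0,0,-1.6],[-4.2,-8.2,0,0,0,-2.4],[-5.9,-11.3,0,0,0,-3.2],[-7.6,-14.4,0,0,0,-4]]])

```text
time: 8.7
tool_pos: [476.4, 153.0, 199.9]
tcp_rot: [-180.0, -0.1, 177.6]
ft_force: [0.3, 0.5, -3.3]
finger_gap: 39.3
grip_force: 51.4
```

>>> play_rows(motion=[[[-1.3,-3,0,0,0,-0.8],[-2.6,-6,0,0,0,-1.6],[-3.9,-9,0,0,0,-2.4],[-5.2,-12,0,0,0,-3.2],[-6.5,-14.9,0,0,0,-4]]])

```text
time: 9.2
tool_pos: [535.0, 1.5, 199.8]
tcp_rot: [180.0, -0.1, -178.4]
ft_force: [-0.0, 0.8, -3.1]
finger_gap: 39.4
grip_force: 51.3
```

>>> play_rows(motion=[[[-1.4,-4,0,0,0,-0.9],[-2.7,-7.5,0,0,0,-1.8],[-3.8,-10.5,0,0,0,-2.7],[-4.7,-13,0,0,0,-3.6],[-5.4,-15,0,0,0,-4.1]]])

```text
time: 9.7
tool_pos: [593.2, -147.2, 199.3]
tcp_rot: [179.9, -0.2, -174.3]
ft_force: [0.3, 0.3, -3.2]
finger_gap: 39.2
grip_force: 51.4
```

>>> play_rows(motion=[[[0,0,0,0,0,0],[0,0,0,0,0,0],[0,0,0,0,0,0]]])

```text
time: 10.0
tool_pos: [593.1, -144.7, 200.4]
tcp_rot: [179.9, -0.1, -174.3]
ft_force: [0.0, -0.4, -3.8]
finger_gap: 39.4
grip_force: 51.4
```

```bash
python3 - <<'E'
from h import *
from bench import optics
w,s=wrist(); d=optics.snapshot('top'); pickle.dump((w,s,d),open('w5.pkl','wb'))
print(s['tool_pos'],s['tcp_rot'],s['finger_gap'])
cv2.imwrite('pics/w5.png',cv2.resize(w['pixels'][:,:,::-1],(800,600),interpolation=cv2.INTER_CUBIC))
plan([595.7,-148.8,150],185.75)
E
```

```text
[ 593.10914907 -144.7404087   200.35094139] [ 1.79939369e+02 -8.70283328e-02 -1.74289153e+02] 39.44801033534512
t 10.1 n 1
[-0.19, -0.44, 5.09, 0.03, -0.03, -0.01]
```

View pics/w5.png

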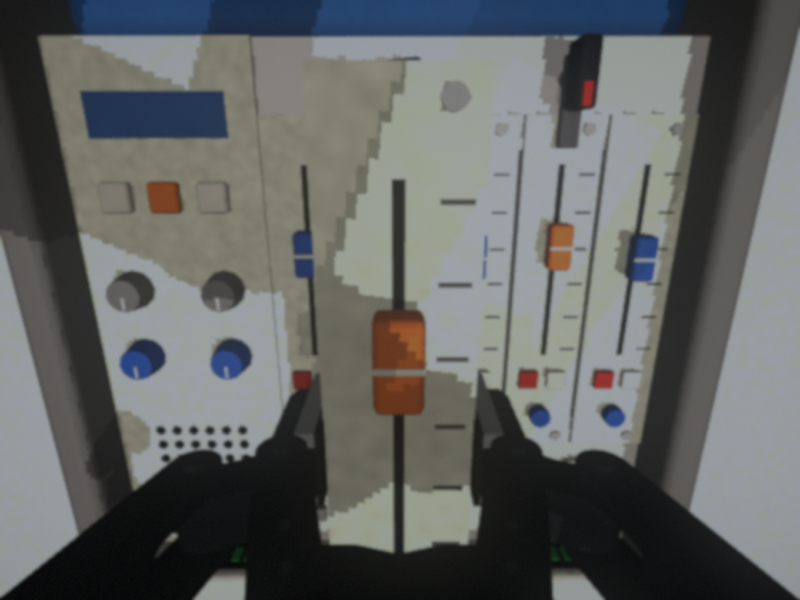

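The module hangs centred over the bay. The right strip's fader slot runs (304,165)–(314,355), the seated module's (561,165)–(543,355), and the left strip's (647,165)–(621,355). The seated plate's front edge is at v≈113. I'll work out the bay's centre in the tool frame from these.

```bash
python3 - <<'E'
from h import *
from bench import sensors
np.set_printoptions(precision=1,suppress=True)
w,s,d=pickle.load(open('w5.pkl','rb'))
M=np.linalg.inv(w['T_tool_cam']); W={'mtx':w['mtx'],'R':M[:3,:3],'t':M[:3,3]}
s2=sensors.sense(); print(s2['tool_pos'],s2['tcp_rot'])
for z in(110,112,114):
    P=ray(W,[(304,165),(314,355),(561,165),(543,355),(647,165),(621,355),(566,113),(680,113)],z,800/560)[:,:2]
    print(z,P.tolist())
    a=P[[0,2,4]]-P[[1,3,5]]; print('yaw',np.degrees(np.arctan2(a[:,1],a[:,0])))
E
```

```text
[ 593.4 -144.7  200.9] [ 180.    -0.  -174.3]
110 [[69.96260791042947, -47.804439899193426], [-34.99344260823612, -48.45791791398034], [69.996671674922, 82.04360733300219], [-34.937746984668124, 82.84129698764372], [70.00806739829508, 125.48309350950824], [-34.918781572002786, 127.55116167219971], [94.5069642279581, 81.89333434113487], [94.51948591337684, 137.6616406157502]]
yaw [ 0.4 -0.4 -1.1]
112 [[69.87792705124923, -48.18275478634816], [-35.911086274742004, -48.84141899934883], [69.91226115602953, 82.69580563125972], [-35.8549486339417, 83.49982599109472], [69.92374731929326, 126.48004064478428], [-35.8358327060531, 128.56452161887657], [94.61707476804656, 82.54434002769874], [94.62969582932968, 138.75524036644606]]
yaw [ 0.4 -0.4 -1.1]
114 [[69.793246192069, -48.56106967350289], [-36.82872994124784, -49.22492008471731], [69.82785063713706, 83.34800392951725], [-36.77215028321528, 84.15835499454573], [69.83942724029144, 127.47698778006031], [-36.75288384010341, 129.57788156555338], [94.72718530813505, 83.19534571426257], [94.7399057452825, 139.8488401171419]]
yaw [ 0.4 -0.4 -1.1]
```

Both methods agree: shift tool x by −2 mm and y by −4.5 mm, then descend to TCP z ≈ 122.

>>> play_rows(motion=[[[-0.1,-0.25,0,0,0,0],[-0.2,-0.45,0.5,0,0,0],[-0.2,-0.45,1.5,0,0,0],[-0.2,-0.45,3,0,0,0],[-0.2,-0.45,4.5,0,0,0]]])

```text
time: 10.6
tool_pos: [595.7, -149.8, 154.4]
tcp_rot: [180.0, -0.1, -174.3]
ft_force: [-0.9, 0.8, -3.9]
finger_gap: 39.3
grip_force: 51.4
```

>>> play_rows(motion=[[[0,0,1,0,0,0],[0,0,2,0,0,0],[0,0,2.8,0,0,0],[0,0,3.3,0,0,0],[0,0,3.3,0,0,0]]])

```text
time: 11.1
tool_pos: [595.7, -149.8, 122.4]
tcp_rot: [180.0, -0.1, -174.3]
ft_force: [0.5, 1.1, -2.7]
finger_gap: 39.3
grip_force: 51.4
```

>>> play_rows(motion=[[[0,0,0,0,0,0],[0,0,0,0,0,0],[0,0,0,0,0,0],[0,0,0,0,0,0],[0,0,0,0,0,0]]])

```text
time: 11.6
tool_pos: [596.3, -150.0, 123.6]
tcp_rot: [-180.0, 0.0, -174.3]
ft_force: [-0.3, 0.1, -2.8]
finger_gap: 39.4
grip_force: 51.4
```

```bash
python3 - <<'E'
from h import *
from bench import optics
w,s=wrist(); d=optics.snapshot('scene'); pickle.dump((w,s,d),open('w6.pkl','wb'))
print(s['tool_pos'],s['tcp_rot'],s['finger_gap'],s['ft_force'])
cv2.imwrite('pics/w6.png',cv2.resize(w['pixels'][:,:,::-1],(800,600),interpolation=cv2.INTER_CUBIC))
cv2.imwrite('pics/s6.png',cv2.resize(d['pixels'][150:330,80:320,::-1],(800,600),interpolation=cv2.INTER_CUBIC))
E
```

```text
[ 596.28872938 -150.0055188   123.56953064] [-1.79989018e+02  2.12528732e-02 -1.74311705e+02] 39.416407839451374 [-0.33255716  0.07025597 -2.7825097 ]
```

View pics/w6.png

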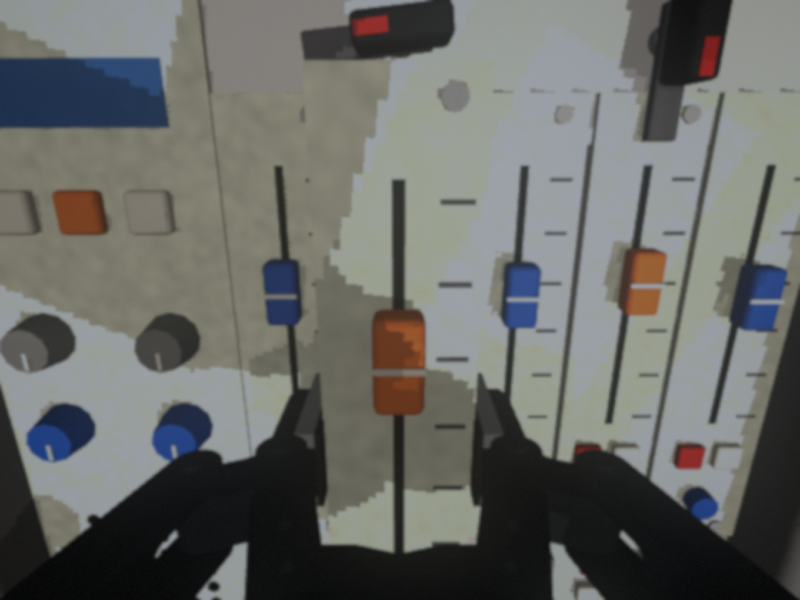

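View pics/s6.png

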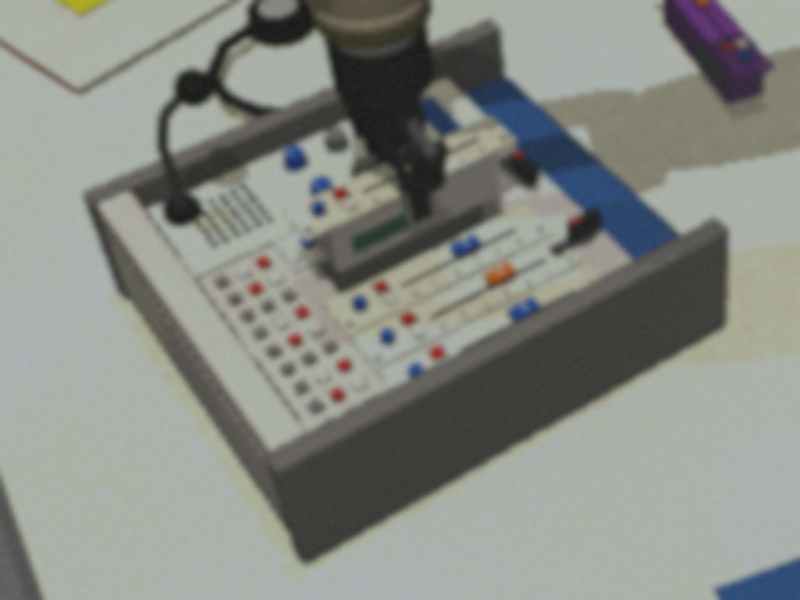

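The wrist view shows the module lined up between its neighbours. The right strip's slot runs (279,166)–(293,385), the middle's (524,166)–(509,395) and the seated module's (648,166)–(610,420). The seated plate's front edge is at v≈92. The scene crop shows it hovering level and clear. One last check of the centring follows.

```bash
python3 - <<'E'
from h import *
np.set_printoptions(precision=1,suppress=True)
w,s,d=pickle.load(open('w6.pkl','rb'))
M=np.linalg.inv(w['T_tool_cam']); W={'mtx':w['mtx'],'R':M[:3,:3],'t':M[:3,3]}
for z in(33,35,37):
    P=ray(W,[(279,166),(293,385),(524,166),(509,395),(648,166),(610,420),(560,92),(650,92)],z,800/560)[:,:2]
    a=P[[0,2,4]]-P[[1,3,5]]; print(z,'y',P[:6,1],'front x',P[6:,0],'yaw',np.degrees(np.arctan2(a[:,1],a[:,0])))
E
```

```text
33 y [-42.  -43.   44.   45.2  87.5  88.2] front x [96.8 96.8] yaw [ 0.6 -0.8 -0.4]
35 y [-42.5 -43.5  44.5  45.8  88.5  89.3] front x [97. 97.] yaw [ 0.6 -0.8 -0.4]
37 y [-43.  -43.9  45.   46.3  89.5  90.3] front x [97.2 97.2] yaw [ 0.6 -0.8 -0.4]
```

```bash
python3 -c "
from bench import job
print(job.hand_in())"
```

```text
the job is handed in; nothing more can be done
None
```

I handed the job in at about 12 s of robot time: the seated (left) module's latch is closed, the right latch is still open, and the spare is held level about 2 cm above the empty right bay. My last camera check put it centred within about 1 mm; the hand-in returned no verdict.

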